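# Record scrap boards under the microscope, then bin them

## Robot

A 7-joint arm with a two-finger parallel gripper is mounted at the origin on the work surface. World frame = base frame: x ahead of the robot, y to its left, z up, the work surface at z = 0. Lengths are in m, angles in rad, forces in N, time in s.
With the tool pointing down it reaches from about 0.375 to 0.925 m from the base axis. Payload 3.1 kg.
Tool frame: the origin (TCP) lies between the finger pads; the fingertips stand 19 mm ahead of it and the grasp point (between the pads) is the TCP; z points along the fingers, y is the line along which they close (so a half turn about z gives the same grasp; the last joint's range is limited). The gripper opens to 85 mm and grips with 20 to 120 N. Pads are 22 mm wide; open, the fingers measure 114 mm over their backs; the gripper's body (76 mm by 85 mm) begins 54 mm behind the grasp point. The pads swing forward as they close: fully open they stand 13 mm farther back than shut.
Start: joints at [-1.446, 0.383, 0.044, 1.598, -0.018, 1.161, -0.05], TCP at [0.144, 0.634, 0.25] pointing down, gripper open.
Joint ranges: [-2.61, 2.61], [-0.41, 2.15], [-1.48, 1.57], [0, 2.5], [-1.57, 4.71], [0.05, 1.97], [-2.85, 2.85]. Speed limits (rad/s): [2.79, 2.79, 3.14, 3.14, 3.14, 3.14, 3.14].

## Interface

Orientations are given as a unit quaternion [x, y, z, w].
In Python, from bench import move_ptp, movel, move_j, move_gripper, pause, inverse_kinematics, read_camera, camera_params, MotionError, sign_off, look_for, tip_of, read_time_s, read_qpos, read_joint_vel, read_effort, read_eef_pos, read_tcp_rot, read_ft_force, read_ft_torque, read_finger_gap, read_grasp_force gives the robot as it stands. Calls block until the motion is done:
- move_ptp(position, orientation): joint-space move of the TCP to a pose.
- movel(position, orientation=None, speed=0.15): straight line of the TCP; orientation=None keeps the orientation; speed is the mean speed in m/s.
- move_j(angles): joint-space move.
- move_gripper(opening, effort=None): finger opening in m; effort is the grip in N (None keeps the last); returns when the fingers have stopped.
- pause(seconds).
- inverse_kinematics(position, orientation): joint angles nearest the present ones, or None.
- read_camera(name): name is "scene" or "top" or "wrist"; returns the picture (420x560x3 uint8, red, green, blue); there is no depth.
- camera_params(name): a dict with "K" (3x3 intrinsics, pixels), "camera_from_world" (4x4, takes a point from world to camera coordinates). Camera axes: x right, y down, z forward; pixel columns grow to the right and rows downward; lengths in m; the calibration is good to about 2 mm. A picture is of the moment at which its call begins: read the wrist's pose just before it. camera_params takes no time and is no camera call; for the wrist camera it gives the pose at the moment of the call.
A pose or a line that the arm cannot do raises MotionError and nothing moves.
- sign_off(): hands the job in; it is judged then, once.
Trained networks look in the newest picture that a camera, given by its name, has taken for a name from the list of things; names that differ only in an ending like _2 or _b are one class to them, and where a whole thing is asked for, a point or a joint stands for the part that bears it (a point fixed in the world has none). Each returns a list of dicts, best first, with "confidence" (0 to 1); they miss things now and then, are a little off and sometimes report something else, mostly with a low value. They report only what shows in the picture. A call takes as long as a camera call. They do not tell look-alikes from the thing itself.
- look_for(camera, name): "at" ([column, row] in pixels, amid what is visible of it).
- tip_of(camera, name): "at" ([column, row] in pixels: a listed point, or the origin of a listed thing).
Readings, each from a call of its own:
- read_time_s(): time.
- read_qpos(): joint angles.
- read_joint_vel(): joint speeds.
- read_effort(): joint torques, N m.
- read_eef_pos(): TCP position.
- read_tcp_rot(): TCP orientation.
- read_ft_force(): force on the tool from outside, world axes, zero at the start.
- read_ft_torque(): the same for the moment, N m.
- read_finger_gap(): finger opening in m.
- read_grasp_force(): force on a finger pad.
Only numpy, scipy, OpenCV 4.12 (cv2) and the standard library are available. Lean on these libraries where they do the work, as an engineer would, in place of code of your own. Each camera call takes 0.05 s, during which the arm holds its last target. There are 200 camera calls.

## Task

Two or three scrap circuit boards lie on the blue mat: pull the grey tray out from under the microscope by its black fin until it is well clear of the light panel, lay all the boards flat in it side by side (none on another or on a lip) and slide the tray all the way in along its rails to the back stop, leaving it there for two seconds for the record picture. Then slide the tray well out again, drop every board into the wire basket, and slide the empty tray all the way back in. Do not knock the microscope, and leave the flux jar, tweezers and cleaner bottle where they are.

Things in the scene. Friction and masses are not known exactly. Their poses are not given: they have to be found in the camera images.
- stand: Fixed stand: plate 360 (x) x 300 (y) x 8 mm, origin at centre of underside; the tray slides in along +x, away from the robot. Side rails 8 mm high on the plate, inner faces at y = +-137 mm; back stop 22 mm high, its face at x = 165 mm. Tray origin in this frame: x = 86, y = 0, z = 8 mm when fully in against the stop; x = -45 mm or less when well out (-65 is convenient).
- scope: Microscope fixed on the stand, same origin and axes. White light panel overhangs at x = 55 to 135, y = +-110, z = 87 to 107 mm; above it a tube 48 mm across at x = 95 mm and a screen 170 mm wide (y) at x = 90 to 140, z = 180 to 285 mm; column at x = 205 mm. Do not knock it.
- tray: Loose grey tray between the stand's rails, 0.35 kg; origin under the centre of its loading area, axes as the stand's. Loading area 150 (x) x 256 (y) mm inside, floor top at z = 4 mm, lips 4 mm thick with tops at z = 8 mm; outside 158 x 264 mm. The floor runs on to x = -122 mm as a tongue that carries the fin.
- tray_fin (a point): Point on the tray's black upright fin, 4 mm below its top, at tray x = -101 mm, y = 0, z = 45 mm. The fin is 36 mm long (tray x), 12 mm thick (tray y: grip it across this) and stands from z = 4 to 49 mm of the tray frame.
- mat: Blue work mat 360 (x) x 240 (y) x 3 mm, fixed; origin at the centre of its underside. It lies left or right of the stand, the basket on the other side.
- basket: Wire basket for scrap, fixed, open on top, 240 (x) x 220 (y) x 90 mm high outside, walls 6 mm, floor 4 mm; origin at the centre of its underside.
- board1: Scrap circuit board in a dark steel frame, 120 (x) x 36 (y) x 12 mm, about 50 g; origin at its centre (6 mm above what it lies on). It may be absent.
- board2: Scrap circuit board in a dark steel frame, 120 (x) x 36 (y) x 12 mm, about 50 g; origin at its centre (6 mm above what it lies on). It may be absent.
- board3: Scrap circuit board in a dark steel frame, 120 (x) x 36 (y) x 12 mm, about 50 g; origin at its centre (6 mm above what it lies on). It may be absent.
- board4: Scrap circuit board in a dark steel frame, 120 (x) x 36 (y) x 12 mm, about 50 g; origin at its centre (6 mm above what it lies on). It may be absent.
- flux_jar: Leave alone: white flux jar with black lid, 40 mm across, 40 mm high, on the far end of the mat; origin at the centre of its underside.
- tweezers: Leave alone: tweezers, 120 mm long, lying across the near end of the mat; origin at the centre of its underside.
- cleaner: Leave alone: white cleaner bottle, 48 mm across, 100 mm high, beyond the basket; origin at the centre of its underside.
Mind the look-alikes: they are no part of the job. What is shaped like the board2 but pink or purple is not meant.

How it is judged:
By the outcome, as a careful person would: the job done as asked, in the order asked, and still so for the second after the job is handed in, with the robot touching nothing.
Of board1, board2, board3, board4 only 2 to 3 are there at a start; the rules pass over those that are not, and their reading is None.
At some moment in a run one of board1, board2, board3, board4 may be knocked a few centimetres aside while the robot is not near it.
Once in a run the grip may slacken for a moment while it holds something.
It also fails if it takes over 208 s, if anything falls off the work surface, if the arm or the gripper's body presses on something with over 40 N, if the wrist force passes 120 N, or if a joint passes its speed limit or range.

## Working session

There is one attempt and no reset: what is moved stays moved. The work goes in short steps, each a Python script; the robot and the scene stay as the last script left them, time stands still between calls to the robot, and variables do not carry over. Pictures are saved under pics/ and viewed, at most 15 in all, crops included, and the job is handed in when it is done.

```bash
mkdir -p pics; ls; python3 - <<'E'
from bench import *
import cv2,numpy as np
for c in ["scene","top"]:
    im=read_camera(c); cv2.imwrite(f"pics/{c}0.png",im[:,:,::-1])
    p=camera_params(c); print(c,np.round(p["K"],1).tolist(),np.round(p["camera_from_world"],3).tolist())
    for n in ["stand","tray","tray_fin","mat","basket","board1","flux_jar","tweezers","cleaner"]:
        print(n,[(np.round(d["at"],1).tolist(),round(d["confidence"],2)) for d in tip_of(c,n)][:6])
print(read_time_s(),read_tcp_rot(),read_eef_pos())
E
```

```text
pics
scene [[391.1, 0.0, 276.8], [0.0, 391.1, 214.1], [0.0, 0.0, 1.0]] [[0.956, 0.293, -0.01, -0.432], [0.203, -0.687, -0.697, -0.111], [-0.211, 0.665, -0.717, 1.36], [0.0, 0.0, 0.0, 1.0]]
stand [([317.4, 216.4], 0.61)]
tray [([344.8, 222.0], 0.59)]
tray_fin [([313.3, 203.9], 0.6), ([280.1, 320.6], 0.2)]
mat [([257.0, 302.2], 0.6)]
basket [([323.4, 151.6], 0.97)]
board1 [([174.4, 366.6], 0.84), ([163.8, 275.8], 0.78), ([234.9, 278.6], 0.73), ([283.9, 324.5], 0.55)]
flux_jar [([319.1, 311.9], 0.67)]
tweezers [([202.8, 283.3], 0.68), ([321.1, 313.4], 0.66), ([324.3, 154.1], 0.19)]
cleaner [([366.4, 151.6], 0.66)]
top [[487.1, 0.0, 282.6], [0.0, 487.1, 211.6], [0.0, 0.0, 1.0]] [[-0.015, -1.0, 0.001, -0.095], [-0.997, 0.015, -0.071, 0.483], [0.071, -0.002, -0.997, 1.467], [0.0, 0.0, 0.0, 1.0]]
stand [([250.7, 177.3], 0.77)]
tray [([250.9, 152.8], 0.85)]
tray_fin [([248.8, 180.5], 0.82)]
mat [([362.4, 201.9], 0.93)]
basket [([145.7, 197.0], 0.86)]
board1 [([375.2, 177.9], 0.97), ([350.2, 224.3], 0.75), ([360.5, 287.4], 0.59)]
flux_jar [([357.9, 154.3], 0.62)]
tweezers [([360.6, 253.8], 0.49)]
cleaner [([123.0, 144.8], 0.85)]
1.0 [1.11148590e-01 9.93803798e-01 3.67950630e-05 1.80143251e-06] [0.14362137 0.63395737 0.25030921]
```

View pics/top0.png

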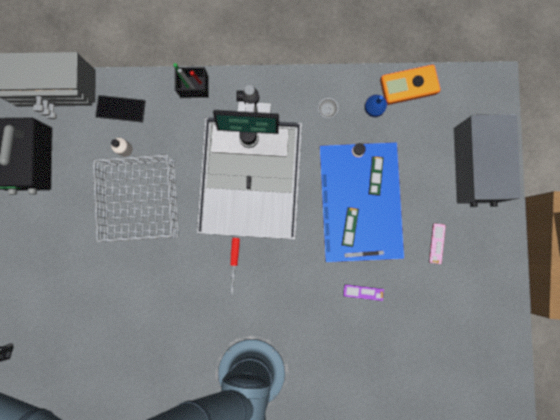

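View pics/scene0.png

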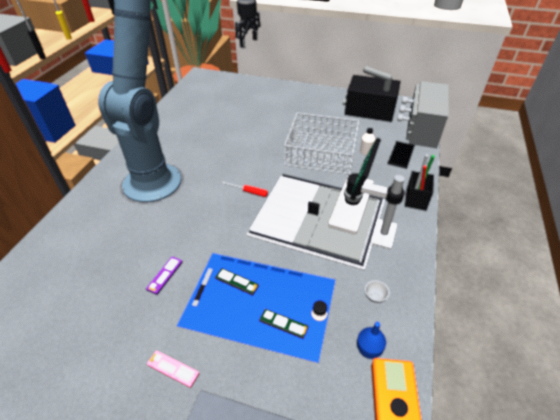

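```bash
cat > h.py <<'E'
from bench import *
import cv2,numpy as np
def p2w(p,px,z):
    K=np.array(p["K"]);T=np.array(p["camera_from_world"]);R=T[:3,:3];c=-R.T@T[:3,3]
    d=R.T@np.linalg.solve(K,[px[0],px[1],1]); return (c+d*(z-c[2])/d[2])
def w2p(p,X):
    K=np.array(p["K"]);T=np.array(p["camera_from_world"]);v=K@(T[:3,:3]@np.array(X)+T[:3,3]);return v[:2]/v[2]
def q(yaw): return [np.cos(yaw/2),np.sin(yaw/2),0,0]
def best(pos,yaw):
    "yaw or yaw+pi, whichever needs the least joint travel"
    j0=np.array(read_qpos());o=[]
    for y in (yaw,yaw+np.pi):
        j=inverse_kinematics(list(pos),q(y))
        if j is not None:o.append((np.abs(np.array(j)-j0).max(),y))
    return min(o)[1] if o else None
def look(name,wrist="wrist"):
    p=camera_params(wrist);im=read_camera(wrist);cv2.imwrite(f"pics/{name}.png",im[:,:,::-1]);return p,im
E
python3 - <<'E'
from h import *
p=camera_params("top")
for n,px,z in [("stand",(250.7,177.3),0),("tray",(250.9,152.8),.008),("fin",(248.8,180.5),.053),("mat",(362.4,201.9),0),("basket",(145.7,197),0),("b1",(375.2,177.9),.009),("b2",(350.2,224.3),.009),("jar",(357.9,154.3),.0),("tw",(360.6,253.8),0),("cl",(123,144.8),0),("standFL",(197,237),.008),("standFR",(297,240),.008),("BR",(302,123),.008),("driver",(235,240),.01),("drv2",(235,265),.01)]:
    print(n,np.round(p2w(p,px,z),3))
y=best((.5,.05,.3),0);print(y)
move_ptp([.42,.06,.32],q(y));pp,im=look("w_fin")
T=np.linalg.inv(pp["camera_from_world"]);print(np.round(T,3).tolist(),np.round(pp["K"],1).tolist())
for n in ["tray_fin","tray","stand"]: print(n,[(d["at"],p2w(pp,d["at"],{"tray_fin":.053,"tray":.008,"stand":0}[n]).round(4),d["confidence"]) for d in tip_of("wrist",n)])
print(read_time_s(),read_eef_pos())
E
```

```text
stand [ 0.591 -0.006  0.   ]
tray [ 0.666 -0.008  0.008]
fin [ 0.573 -0.003  0.053]
mat [ 0.509 -0.349  0.   ]
basket [0.534 0.319 0.   ]
b1 [ 0.582 -0.389  0.009]
b2 [ 0.44  -0.309  0.009]
jar [ 0.658 -0.339  0.   ]
tw [ 0.349 -0.34   0.   ]
cl [0.699 0.39  0.   ]
standFL [0.408 0.16  0.008]
standFR [ 0.394 -0.145  0.008]
BR [ 0.757 -0.167  0.008]
driver [0.397 0.044 0.01 ]
drv2 [0.322 0.044 0.01 ]
3.141592653589793
[[-0.003, 0.955, 0.298, 0.344], [1.0, 0.003, 0.0, 0.061], [-0.001, 0.298, -0.955, 0.443], [0.0, 0.0, 0.0, 1.0]] [[297.0, 0.0, 281.8], [0.0, 297.0, 217.6], [0.0, 0.0, 1.0]]
tray_fin [([239.9, 286.5], array([ 0.573 , -0.0013,  0.053 ]), 0.97)]
tray [([243.9, 321.5], array([ 0.6674, -0.0042,  0.008 ]), 0.84)]
stand []
3.4833 [0.4200563  0.06063098 0.32000396]
```

View pics/w_fin.png

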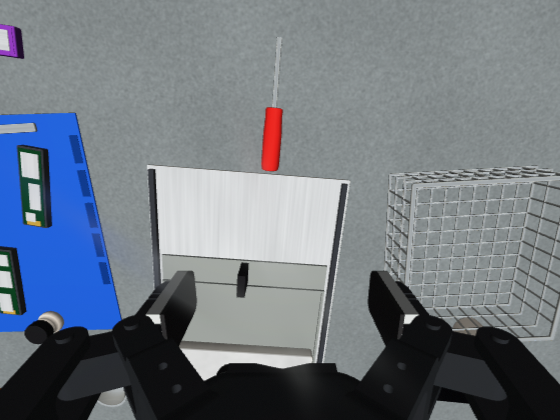

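```bash
cat > st.py <<'E'
from h import *
def fit(pp):
    pass
E
python3 - <<'E'
from h import *
pp=camera_params("wrist")
im=cv2.imread("pics/w_fin.png")
a=p2w(pp,(148,166),.008);b=p2w(pp,(348,182),.008)
print(a,b,np.linalg.norm(a-b)); d=(b-a)[:2];print("yaw deg",np.degrees(np.arctan2(-d[0],d[1])))
# rail inner lines
for l in [((158,170),(167,285)),((338,184),(322,300))]:
    u=p2w(pp,l[0],.008);v=p2w(pp,l[1],.008);print(u,v,np.degrees(np.arctan2(v[1]-u[1],v[0]-u[0])))
c=cv2.resize(im[150:310,130:360],None,fx=3.4,fy=3.4,interpolation=cv2.INTER_CUBIC);cv2.imwrite("pics/crop1.png",c)
# boards
for pos in [(.44,-.33,.32)]:
    y=best(pos,np.pi);print(y);move_ptp([.33,-.34,.33],q(y)) 
pp,im=look("w_mat")
np.save("pm.npy",pp,allow_pickle=True)
for n in ["board1","flux_jar","tweezers","mat"]: print(n,[(np.round(d["at"]),p2w(pp,d["at"],{"board1":.009}.get(n,0)).round(4),d["confidence"]) for d in tip_of("wrist",n)])
print(read_time_s(),read_eef_pos())
E
```

```text
[ 0.4013355  -0.13492379  0.008     ] [0.42422776 0.15785571 0.008     ] 0.29367310244623956
yaw deg -4.470828456412997
[ 0.40711667 -0.1210656   0.008     ] [ 0.59661081 -0.12931226  0.008     ] -2.491902125163771
[0.42725171 0.14324415 0.008     ] [0.62435092 0.12785141 0.008     ] -4.465530741368875
3.141592653589793
board1 [(array([255., 321.]), array([ 0.584 , -0.3857,  0.009 ]), 0.87), (array([280., 110.]), array([ 0.2351, -0.3423,  0.009 ]), 0.83), (array([302., 241.]), array([ 0.4327, -0.3057,  0.009 ]), 0.78), (array([137., 210.]), array([ 0.3817, -0.564 ,  0.009 ]), 0.71)]
flux_jar [(array([282., 358.]), array([ 0.6708, -0.3377,  0.    ]), 0.83)]
tweezers [(array([276., 190.]), array([ 0.3508, -0.3478,  0.    ]), 0.62)]
mat [(array([280., 280.]), array([ 0.5075, -0.3419,  0.    ]), 0.94)]
5.25 [ 0.33062198 -0.33921071  0.33010082]
```

View pics/crop1.png

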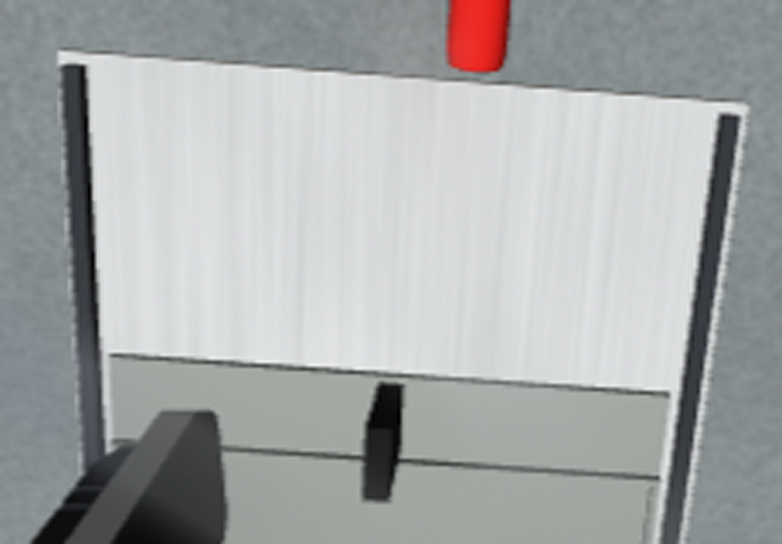

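View pics/w_mat.png

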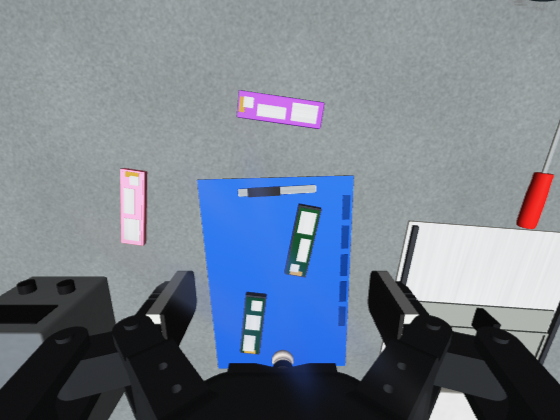

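```bash
cat >> h.py <<'E'
YAW=np.radians(-4.3); U=np.array([np.cos(YAW),np.sin(YAW),0]); V=np.array([-U[1],U[0],0])
FIN=np.array([.5755,-.0013,0])      # fin, tray fully in (refined below)
def fin(tx): return FIN+U*(tx-.086)  # fin position for a tray x in the stand frame
def ft(): return np.array(read_ft_force())
def boards(pp,im,z=.015):
    "oriented rectangles of non-blue blobs on the mat: x,y,yaw,len,wid"
    hsv=cv2.cvtColor(im,cv2.COLOR_RGB2HSV)
    blue=((hsv[...,0]>100)&(hsv[...,0]<125)&(hsv[...,1]>140)&(hsv[...,2]>90)).astype(np.uint8)
    n=cv2.findContours(blue,cv2.RETR_CCOMP,cv2.CHAIN_APPROX_NONE);o=[]
    for c,h in zip(n[0],n[1][0]):
        if h[3]<0 or len(c)<40: continue
        w=np.array([p2w(pp,a[0],z)[:2]*1000 for a in c],np.float32)
        (x,y),(a,b),t=cv2.minAreaRect(w)
        if a<b:a,b,t=b,a,t+90
        t=(t+90)%180-90
        o.append([round(x/1000,4),round(y/1000,4),round(float(np.radians(t)),3),round(a),round(b)])
    return o
E
python3 - <<'E'
from h import *
pp=camera_params("wrist");im=cv2.imread("pics/w_mat.png")[:,:,::-1].copy()
print(boards(pp,im))
y=np.pi+YAW
f=np.array([.574,-.0013,0])
move_gripper(.06,30)
move_ptp(list(f+[-.06,0,.18]),q(y)); 
movel(list(f+[0,0,.12]));print(ft());
pp,im=look("w_fin2");print([(p2w(pp,d["at"],.053).round(4),d["confidence"]) for d in tip_of("wrist","tray_fin")])
movel(list(f+[0,0,.043]),speed=.1);print(ft())
move_gripper(.0,40);print(read_finger_gap(),read_grasp_force(),ft(),read_eef_pos(),read_time_s())
E
```

```text
[[0.5851, -0.3901, -0.119, 129, 38], [0.431, -0.3077, -0.18, 124, 38], [0.3488, -0.3473, -1.512, 121, 16]]
[0.34376582 0.16549962 0.2590789 ]
[(array([ 5.7e-01, -2.0e-04,  5.3e-02]), 0.67)]
[ 0.50462915  0.01581135 -0.37140655]
0.011556737058679682 39.73930835723877 [0.16011142 0.62208891 3.59609076] [ 0.57452135 -0.00094597  0.04358964] 9.375
```

```bash
python3 - <<'E'
from h import *
p0=np.array(read_eef_pos())
movel(list(p0-U*.138),speed=.1);print(ft(),read_finger_gap(),read_eef_pos())
move_gripper(.06)
e=np.array(read_eef_pos());movel(list(e+[0,0,.12]),speed=.2)
movel(list(e+[-.09,0,.25]),speed=.25)
pp,im=look("w_out")
print([(p2w(pp,d["at"],.053).round(4),d["confidence"]) for d in tip_of("wrist","tray_fin")],[(p2w(pp,d["at"],.012).round(4),d["confidence"]) for d in tip_of("wrist","tray")],read_time_s())
E
```

```text
[-2.19131737  0.05690355  5.96886962] 0.011767172222204143 [0.43628001 0.00944111 0.04351459]
[(array([0.4311, 0.0108, 0.053 ]), 0.93)] [(array([0.5297, 0.0031, 0.012 ]), 0.59)] 14.1167
```

View pics/w_out.png

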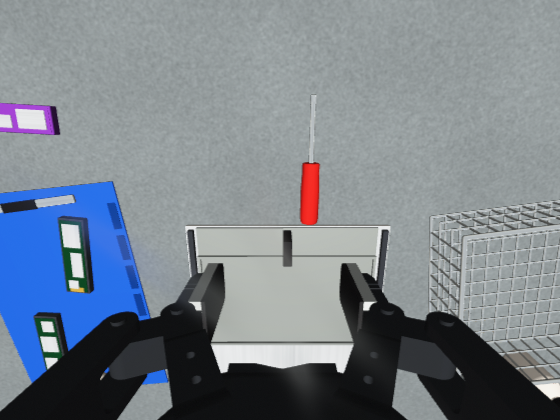

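```bash
cat >> h.py <<'E'
def nearpi(y): return np.pi+((y+np.pi/2)%np.pi-np.pi/2)
def survey(x,y,z=.28,yaw=np.pi):
    move_ptp([x-.1,y,z],q(yaw));pause(.1);pp,im=look("sv");return boards(pp,im)
def pick(x,y,yaw,z,grip=40,lift=.15):
    move_ptp([x,y,lift],q(nearpi(yaw)));move_gripper(.065,grip)
    f0=ft();movel([x,y,z],speed=.12);print("down",(ft()-f0).round(1))
    move_gripper(0,grip);print("gap",round(read_finger_gap(),4),"F",round(read_grasp_force(),1),(ft()-f0).round(1))
    movel([x,y,lift],speed=.15);print("gap up",round(read_finger_gap(),4),"t",read_time_s());return read_finger_gap()
E
python3 - <<'E'
from h import *
b=survey(.585,-.39);print(b)
c=[r for r in b if 28<r[4]<48 and 105<r[3]<140 and abs(r[0]-.585)<.06][0]
if pick(c[0],c[1],c[2],.022)>.03:
    t=FIN*0+np.array([.537,.0018,0])-V*.055
    move_ptp([t[0],t[1],.15],q(nearpi(YAW)));print(read_finger_gap())
    movel([t[0],t[1],.033],speed=.12);print(ft(),read_finger_gap())
    move_gripper(.06);movel([t[0],t[1],.15],speed=.2)
b=survey(.431,-.308);print(b,read_time_s())
E
```

```text
[[0.5878, -0.3898, -0.119, 125, 38], [0.4331, -0.3076, -0.179, 121, 38], [0.3516, -0.3477, -1.51, 120, 16]]
down [0.6 1.5 1.2]
gap 0.0351 F 41.1 [1.5 0.9 4.3]
gap up 0.0349 t 19.3417
0.0346056476651953
[ 0.24264049  0.09992384 -0.75787275] 0.03476144757321379
[[0.4314, -0.3065, -0.178, 124, 38], [0.3493, -0.3465, -1.508, 120, 16]] 24.3167
```

```bash
python3 - <<'E'
from h import *
c=[.4325,-.307,-.178]
if pick(*c,.022)>.03:
    t=np.array([.537,.0018,0])+V*.055
    move_ptp([t[0],t[1],.15],q(nearpi(YAW)));print(read_finger_gap())
    movel([t[0],t[1],.033],speed=.12);print(ft(),read_finger_gap())
    move_gripper(.06);movel([t[0],t[1],.15],speed=.2)
move_ptp([.40,.0,.3],q(np.pi+YAW));pause(.2);pp,im=look("w_load");print([(d["at"],p2w(pp,d["at"],.018).round(4),d["confidence"]) for d in tip_of("wrist","board1")]);im=read_camera("scene");cv2.imwrite("pics/s1.png",im[:,:,::-1]);print(read_time_s())
E
```

```text
down [0.3 0.7 0.2]
gap 0.0351 F 41.4 [-0.7 -0.2  4.9]
gap up 0.0349 t 27.8333
0.03457151672703319
[ 0.86820107 -0.420972    0.13901304] 0.034723207933831234
[([324.9, 273.6], array([0.5427, 0.0538, 0.018 ]), 0.95), ([253.8, 272.9], array([ 0.5337, -0.0535,  0.018 ]), 0.9), ([8.6, 72.7], array([ 0.2369, -0.3293,  0.018 ]), 0.79)]
32.6833
```

View pics/w_load.png

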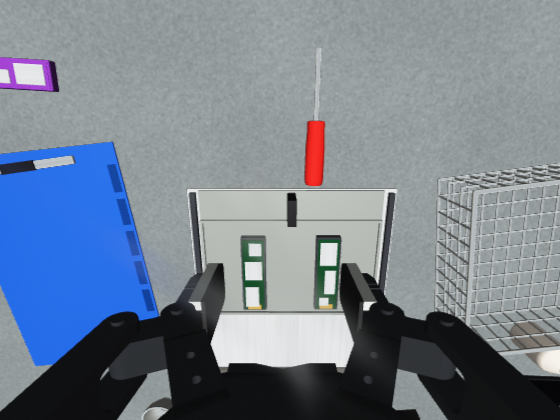

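View pics/s1.png

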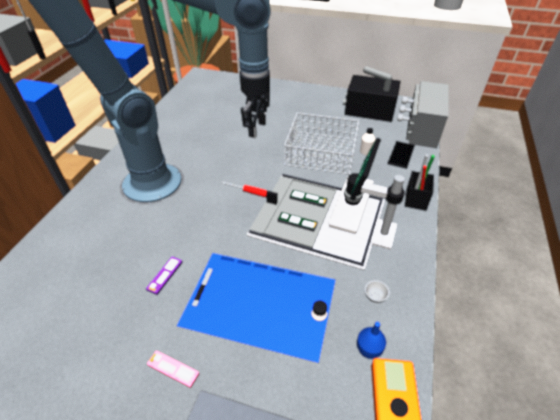

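```bash
python3 - <<'E'
from h import *
pp=camera_params("wrist")
f=np.array([.4363,.0094,0]);print(read_eef_pos())
for n,px,z in [("frontlip",(250,220),.016),("rear line",(290,312),.016),("A front",(254,237),.024),("A rear",(254,310),.024),("B front",(328,237),.024),("B rear",(328,309),.024),("fintop",(291,195),.057),("tongue",(291,190),.012)]:
    w=p2w(pp,px,z)-f; print(n,"tray x",round(1e3*w@U-101),"y",round(1e3*w@V))
im=cv2.imread("pics/w_load.png");cv2.imwrite("pics/crop2.png",cv2.resize(im[180:330,185:400],None,fx=3.7,fy=3.7,interpolation=cv2.INTER_CUBIC))
E
```

```text
[4.00127561e-01 8.27021997e-05 2.99592921e-01]
frontlip tray x -82 y -59
rear line tray x 71 y 0
A front tray x -59 y -53
A rear tray x 62 y -56
B front tray x -59 y 53
B rear tray x 60 y 59
fintop tray x -128 y -1
tongue tray x -125 y 0
```

View pics/crop2.png

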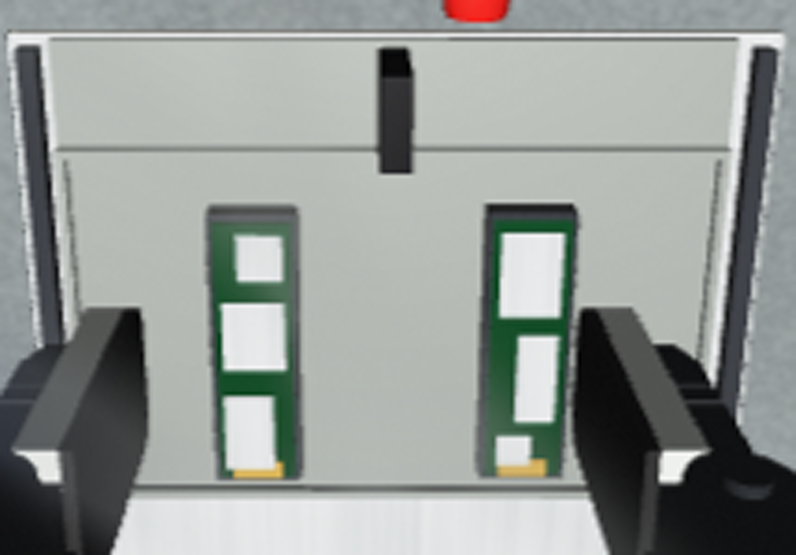

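```bash
cat >> h.py <<'E'
def push_in(travel,grip=40):
    "hold fin, push along +U by travel then creep until the stop is felt"
    p0=np.array(read_eef_pos());movel(list(p0+U*travel),speed=.08);f0=ft();print("at",np.round(read_eef_pos(),4),f0.round(1),read_finger_gap())
    for i in range(1,20):
        movel(list(p0+U*(travel+.001*i)),speed=.02);f=ft();
        if -(f-f0)@U>10: break
    print("stop",i,np.round(read_eef_pos(),4),f.round(1),read_finger_gap(),read_time_s())
E
python3 - <<'E'
from h import *
f=np.array([.4363,.0094,0]);y=np.pi+YAW
move_gripper(.06)
movel(list(f+[0,0,.12]),q(y),speed=.2);movel(list(f+[0,0,.043]),speed=.1)
move_gripper(0,40);print(read_finger_gap(),read_eef_pos())
push_in(.132)
E
```

```text
0.011510072777571148 [0.43662965 0.00945548 0.04337835]
at [ 5.677e-01 -4.000e-04  4.330e-02] [-0.6 -0.7 -4.4] 0.011410932971623254
stop 17 [ 0.5803 -0.0014  0.0423] [-11.7   0.8   2.7] 0.011092321221546143 41.425
```

```bash
python3 - <<'E'
from h import *
e=np.array(read_eef_pos());move_gripper(.06);movel([e[0],e[1],.12],speed=.2);movel([e[0]-.09,e[1],.2],speed=.2)
pp,im=look("w_in");pause(2.6)
print([(p2w(pp,d["at"],.053).round(4),d["confidence"]) for d in tip_of("wrist","tray_fin")],read_time_s())
im=read_camera("top");cv2.imwrite("pics/t2.png",cv2.resize(im[90:250,180:320],None,fx=3.7,fy=3.7,interpolation=cv2.INTER_CUBIC)[:,:,::-1])
E
```

```text
[(array([ 0.5726, -0.0012,  0.053 ]), 0.82)] 45.9333
```

View pics/w_in.png

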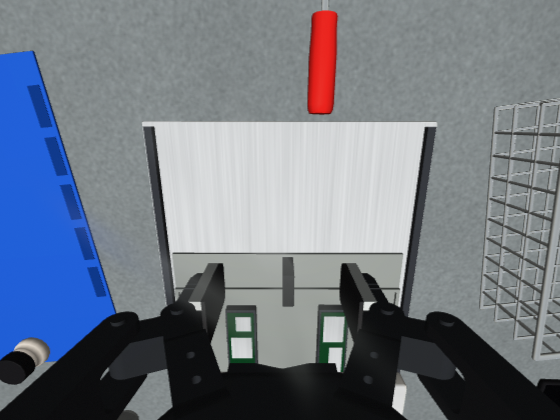

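```bash
python3 - <<'E'
from h import *
pp=camera_params("wrist");im=read_camera("wrist")
g=cv2.cvtColor(im,cv2.COLOR_RGB2GRAY)[100:300,270].astype(int);d=np.abs(np.diff(g));r=[i+100.5 for i in np.argsort(-d)[:8]];print(r)
a=p2w(pp,(270,122),.008);b=p2w(pp,(270,253),.012);print(a,b,(b-a)@U)
e=(im[...,0].astype(int))
E
```

```text
[np.float64(251.5), np.float64(120.5), np.float64(288.5), np.float64(286.5), np.float64(253.5), np.float64(285.5), np.float64(252.5), np.float64(287.5)]
[ 0.41068835 -0.00784303  0.008     ] [ 0.55229809 -0.0199251   0.012     ] 0.14211702774717064
```

```bash
python3 - <<'E'
from h import *
f=np.array([.5795,-.0012,0]);y=np.pi+YAW
movel(list(f+[0,0,.12]),q(y),speed=.2);movel(list(f+[0,0,.043]),speed=.1)
move_gripper(0,40);e=np.array(read_eef_pos());print(read_finger_gap(),e,ft())
movel(list(e-U*.143),speed=.1);print(ft(),read_finger_gap(),read_eef_pos())
move_gripper(.06);e=np.array(read_eef_pos());movel([e[0],e[1],.12],speed=.2)
movel([.4,.0,.3],q(y),speed=.25);pause(.2)
pp,im=look("w_out2")
for n,z in (("tray_fin",.053),("board1",.024),("basket",0)): print(n,[(p2w(pp,d["at"],z).round(4),d["confidence"]) for d in tip_of("wrist",n)])
move_ptp([.42,.3,.33],q(y));pause(.2)
pp,im=look("w_bask");print([(p2w(pp,d["at"],0).round(4),d["confidence"]) for d in tip_of("wrist","basket")],read_time_s())
g=p2w
print("corners top z.09")
E
```

```text
0.011421362248488947 [ 0.57983739 -0.00138405  0.04354932] [-0.84418308  1.26381775  2.97424575]
[-1.01949316  1.06493005  4.38944492] 0.011489245749704982 [0.43661306 0.00950918 0.04345776]
tray_fin [(array([0.4292, 0.0117, 0.053 ]), 0.78)]
board1 [(array([0.541 , 0.0519, 0.024 ]), 0.9), (array([ 0.2394, -0.3263,  0.024 ]), 0.76), (array([ 0.5267, -0.0543,  0.024 ]), 0.56)]
basket [(array([0.5275, 0.3343, 0.    ]), 0.55)]
[(array([0.5246, 0.333 , 0.    ]), 0.63)] 53.5917
corners top z.09
```

View pics/w_out2.png

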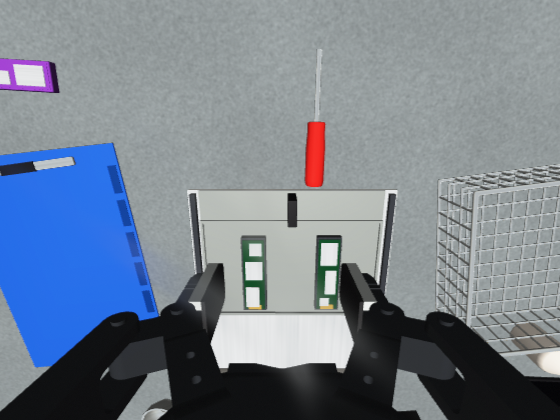

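View pics/w_bask.png

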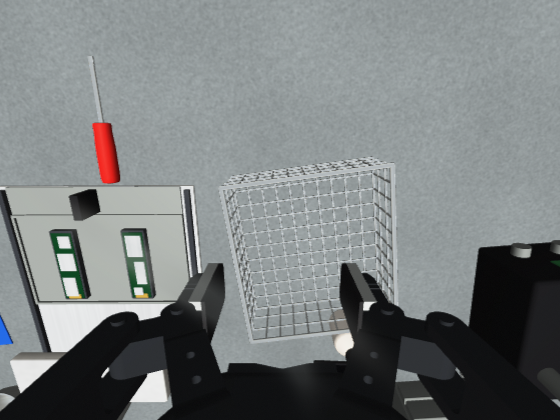

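```bash
python3 - <<'E'
from h import *
pp=camera_params("wrist")
a=p2w(pp,(221,186),.09);b=p2w(pp,(395,163),.09);d=b-a;by=np.arctan2(-d[0],d[1])
bu=np.array([np.cos(by),np.sin(by),0]);bv=np.array([-bu[1],bu[0],0])
c=(a+b)/2+bu*.12;c[2]=0;print(a,b,np.linalg.norm(d),np.degrees(by),c)
T=np.array([.4366,.0095,0])+U*.101
for s in (1,-1):
    t=T+V*.055*s
    if pick(t[0],t[1],YAW,.0315)<.03: print("miss");break
    movel([t[0],t[1],.2],speed=.2)
    g=c+bv*.042*s+bu*.0
    move_ptp([g[0],g[1],.2],q(nearpi(by)));print("carry",read_finger_gap())
    movel([g[0],g[1],.055],speed=.15);print(ft().round(1),read_finger_gap())
    move_gripper(.055);movel([g[0],g[1],.2],speed=.25)
move_ptp([.42,.2,.33],q(np.pi));pause(.2);look("w_bask2");print([(p2w(camera_params("wrist"),d["at"],.01).round(4),d["confidence"]) for d in tip_of("wrist","board1")],read_time_s())
E
```

```text
[0.41085855 0.22365812 0.09      ] [0.39894366 0.4378464  0.09      ] 0.21451943142091157 3.1839740434703785 [0.52471586 0.33741733 0.        ]
down [ 0.6  0.8 -0.4]
gap 0.0347 F 41.1 [ 0.1 -0.6  4.7]
gap up 0.0346 t 57.5
carry 0.03467010132636574
[-0.9  0.8 -0.1] 0.035070048714634317
down [0.5 0.3 0. ]
gap 0.0351 F 41.2 [-1.   0.5  5.7]
gap up 0.0346 t 65.625
carry 0.034507436656549664
[-0.   0.4  0.3] 0.03494388277160334
[(array([0.5246, 0.3839, 0.01  ]), 0.98), (array([0.5243, 0.2945, 0.01  ]), 0.88)] 70.65
```

View pics/w_bask2.png

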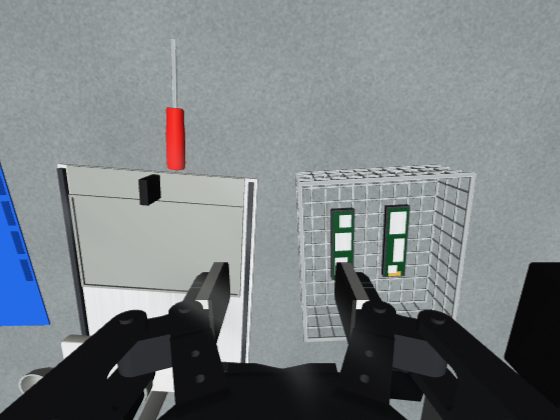

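Both boards lie in the basket (around (342,245) and (396,240)), and the tray (column 160) is empty. I'll push the tray in.

```bash
python3 - <<'E'
from h import *
f=np.array([.4366,.0095,0]);y=np.pi+YAW
move_ptp(list(f+[-.02,0,.2]),q(y));move_gripper(.06)
movel(list(f+[0,0,.12]),q(y),speed=.2);movel(list(f+[0,0,.043]),speed=.1)
move_gripper(0,40);print(read_finger_gap(),read_eef_pos())
push_in(.138)
e=np.array(read_eef_pos());move_gripper(.06);movel([e[0],e[1],.12],speed=.2);movel([e[0]-.09,e[1],.2],speed=.2);pause(.2)
pp,im=look("w_end");print([(p2w(pp,d["at"],.053).round(4),d["confidence"]) for d in tip_of("wrist","tray_fin")])
move_ptp([.35,0,.35],q(y)) if inverse_kinematics([.35,0,.35],q(y)) is not None else None
for c in("top",): cv2.imwrite("pics/t3.png",read_camera(c)[:,:,::-1])
print(read_time_s())
E
```

```text
0.011598312306380112 [0.43694815 0.0095141  0.04335875]
at [ 0.574  -0.0008  0.0432] [-0.5  0.7 -3.8] 0.011633574649453042
stop 12 [ 0.5814 -0.0015  0.0424] [-12.1   1.7   4.8] 0.01156903152002555 78.7167
[(array([ 0.5767, -0.002 ,  0.053 ]), 0.57)]
81.7083
```

View pics/w_end.png

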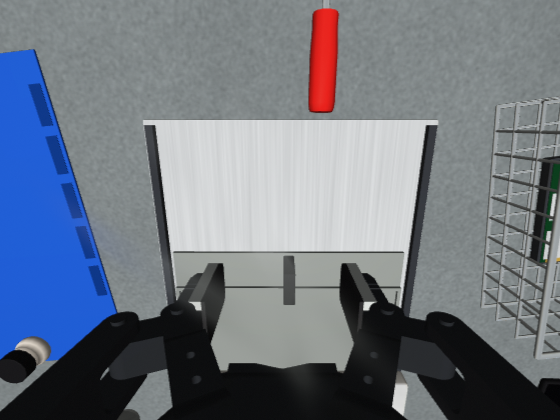

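View pics/t3.png

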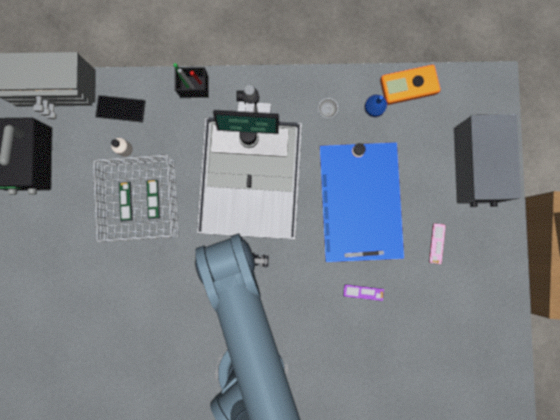

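```bash
python3 -c "
from bench import *
print(sign_off())"
```

```text
the job is handed in; nothing more can be done
None
```

I handed the job in at about 82 s: the two boards on the mat were laid in the tray, recorded under the microscope and dropped into the basket, and the empty tray is back in against the stop. The microscope, flux jar, tweezers and cleaner bottle were left alone.

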